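Find the paint pot that still opens and hold its lid up for a refill

TASK

Get things ready for a paint refill: stand the teal refill bottle upright on the white drip tray, setting it down rather than dropping it. Then tap the lids of the three paint pots in the rack, in turn from the robot's left to its right, to find the loose one: it gives a little, the other two are dried shut. Lift that lid to at least 45 degrees and finish while still holding it open, ready for the pour; leave everything else on the table where it stands.

Things in the scene. Friction and masses are not known exactly. Their poses are not given: they have to be found in the camera images.
- bottle_mid (a point): Centre, 73 mm above the foot, of the teal paint refill bottle that stands upright on the table on the robot's right: straight round body 54 mm across from the foot to 118 mm up, then a sloping shoulder and a white 24 mm nozzle cap; 146 mm high in all. About 0.3 kg, gripped round the body. Its z axis is the bottle's axis.
- bottle: The same bottle, origin at the centre of its foot.
- tray_floor (a point): Centre of the floor of the low white drip tray, fixed on the table, turned a little: outside 150 (x) x 130 (y) x 12 mm high, rim 4 mm thick, floor 4 mm above the table.
- rack: Wooden rack 100 x 344 x 58 mm high, fixed, level, turned a little; origin under its centre. Axes: x across it away from the robot, y along the row to the robot's left, z up. Three alike fixed white pots, 72 mm across with a teal band, stand in it in a row along y, 108 mm apart: left (+y), middle, right as the robot sees them. On one, a different one each time, the lid is loose.
- left_grip (a point): Centre of the top of the black grip on the left pot's lid while shut (the point stays with the rack when a lid moves), 124 mm above the table. The grip stands upright on the lid: 12 mm thick along the rack's y, 22 mm along its x, 26 mm high, 14 mm beyond the pot's centre (+x). The lid is a flat white disc with a grey inset, 78 mm across, its top 100 mm above the table, hinged at its edge nearest the robot.
- middle_grip (a point): Centre of the top of the black grip on the middle pot's lid while shut; otherwise as for the left pot.
- right_grip (a point): Centre of the top of the black grip on the right pot's lid while shut; otherwise as for the left pot.
- left_hinge (a point): Middle of the hinge pin of the left pot's lid, at the pot's edge nearest the robot, 96 mm above the table; the pin runs along the rack's y. With the lid shut the centre of the grip's top lies 56 mm beyond (+x) and 28 mm above it. Axes as the rack's.
- middle_hinge (a point): Middle of the hinge pin of the middle pot's lid, at the pot's edge nearest the robot, 96 mm above the table; the pin runs along the rack's y. With the lid shut the centre of the grip's top lies 56 mm beyond (+x) and 28 mm above it. Axes as the rack's.
- right_hinge (a point): Middle of the hinge pin of the right pot's lid, at the pot's edge nearest the robot, 96 mm above the table; the pin runs along the rack's y. With the lid shut the centre of the grip's top lies 56 mm beyond (+x) and 28 mm above it. Axes as the rack's.
- lid_open (a joint): Opening angle in rad of the loose lid (it does not tell which pot that is): 0 shut, grows as the grip side swings up and back towards the robot, stop at 1.4. At every angle the lid (45 g) falls shut by its weight when let go. The other two lids do not open.
- lid_give (a joint): How far the loose lid is pressed into its soft seal, in rad about its hinge: 0 untouched, 0.09 fully pressed, which is 5 mm at the grip and takes about 3 N there; then it stops, and springs back when released. The other two lids are dried shut with paint and do not give at all.
- tube_purple: Bystander, to be left alone: purple paint tube standing on its black cap, 46 mm across, 135 mm high. Origin at the centre of its underside.
- tube_pink: Bystander, to be left alone: pink paint tube standing on its black cap, 46 mm across, 135 mm high. Origin at the centre of its underside.
- brush_cup: Bystander, to be left alone: white plastic cup of brushes, 80 mm across, 205 mm high with the brushes. Origin at the centre of its underside.
- towel_roll: Bystander, to be left alone: white roll of paper towel standing on end, 112 mm across, 270 mm high. Origin at the centre of its underside.
- tin: Bystander, to be left alone: small blue tin with a yellow lid, 64 x 87 x 50 mm high. Origin at the centre of its underside.
- red_lid: Bystander, to be left alone: loose square red plastic lid lying on the table, 75 x 75 x 10 mm. Origin at the centre of its underside.
- glue_jar: Bystander, to be left alone: amber jar with a white screw cap, 64 mm across, 90 mm high. Origin at the centre of its underside.
There are look-alikes about, which are no part of the job. Leave any yellow look-alike of the bottle alone.

How it is judged:
On the way, in this order (a step that is already met when the one before it is completed fails the run):
1. the bottle stands upright on the drip tray, let go and at rest (z of bottle_mid in the frame of tray_floor between 0.069 and 0.077 m and angle between bottle_mid's own z axis and vertical below 0.08 rad and x of bottle_mid in the frame of tray_floor between -0.046 and 0.046 m and y of bottle_mid in the frame of tray_floor between -0.036 and 0.036 m and contact force between each of the fingers, the arm and bottle below 0.1 N and linear speed of bottle below 0.02 m/s), for 0.2 s.
2. the left pot's lid is tapped with the gripper (horizontal distance between the grasp point and left_grip below 0.045 m and height (world z) of the grasp point below 0.19 m and contact force between the fingers and anything else above 1 N).
3. the middle pot's lid is tapped with the gripper (horizontal distance between the grasp point and middle_grip below 0.045 m and height (world z) of the grasp point below 0.19 m and contact force between the fingers and anything else above 1 N).
4. the right pot's lid is tapped with the gripper (horizontal distance between the grasp point and right_grip below 0.045 m and height (world z) of the grasp point below 0.19 m and contact force between the fingers and anything else above 1 N).
5. the loose lid is lifted open (value of joint lid_open above 0.7 rad and contact force between the fingers and anything else above 0.2 N), for 0.3 s.
At the end, for the whole second after the job is handed in: The loose lid is held still by the gripper at 0.70 rad (40 degrees) or more, and the bottle stands upright (within 0.08 rad), untouched and at rest on the drip tray's floor, its whole foot inside the rim (all of step 1 and all of step 5 and velocity of joint lid_open between -0.15 and 0.15 rad/s); the arm keeps its last pose, push and grip.
It fails at once if the bottle is dropped (let go more than 12 mm above the tray's floor) (contact force between the fingers and bottle below 0.02 N and height (world z) of bottle_mid above 0.089 m).
It fails at once if the bottle is tipped by more than 0.5 rad (angle between bottle_mid's own z axis and vertical above 0.5 rad).
It fails at once if a bystander is pushed more than 30 mm or knocked over (distance of any of tube_purple, tube_pink, brush_cup, towel_roll, tin, red_lid, glue_jar from where it was at the start of the episode above 0.03 m or angle between any of tube_purple, tube_pink, brush_cup, towel_roll, tin, red_lid, glue_jar's own z axis and vertical above 0.4 rad).
It also fails if it takes over 61 s, if anything falls off the work surface, if the arm or the gripper's body presses on something with over 40 N, if the wrist force passes 120 N, or if a joint passes its speed limit or range.

ROBOT

A 6-joint arm with a two-finger parallel gripper is mounted at the origin on the work surface. World frame = base frame: x ahead of the robot, y to its left, z up, the work surface at z = 0. Lengths are in m, angles in rad, forces in N, time in s.
With the tool pointing down it reaches from about 0.325 to 0.9 m from the base axis. Payload 3.5 kg.
Tool frame: the origin (TCP) lies on the centre line of the jaws, within the pads' length; the fingertips stand 22 mm ahead of it and the grasp point (between the pads) lies 3 mm ahead of it; z points along the fingers, y is the direction in which the jaws open and shut (so a half turn about z gives the same grasp; the last joint's range is limited). The gripper opens to 85 mm and grips with 20 to 120 N. Pads are 22 mm wide; open, the fingers measure 114 mm over their backs; the gripper's body (76 mm by 85 mm) begins 54 mm behind the grasp point. The pads swing forward as they close: fully open they stand 13 mm farther back than shut.
Start: joints at [1.142, 0.276, -0.026, 1.268, 0, 1.467], TCP at [0.2, 0.592, 0.253] pointing down, gripper open.
Joint ranges: [-3.12, 3.12], [-0.85, 1.88], [-1.08, 1.24], [-1.95, 2.15], [-1.57, 1.53], [-3.14, 3.14]. Speed limits (rad/s): [2.57, 2.57, 3.14, 3.14, 3.14, 3.14].

INTERFACE

Orientations are given as [roll, pitch, yaw] about the fixed x, y, z axes, in that order (R = Rz(yaw) Ry(pitch) Rx(roll)).
In Python, from cell import r gives the robot as it stands.
- The arm moves only by the tool move_arm, never from a script. Its argument "targets" is a list that holds one entry, the list of rows, each a list of 5 numbers: the opening, from -1 (shut) to 1 (fully open), so that 0 is half open, then the shift along the tool's x, y, z scaled (see below), then the turn about the tool's z scaled (see below). A call has 1 to 12 rows; each row is the pose to reach, as a shift and turn from the pose measured when the call began, along the tool's axes at that moment; what a row does not reach only later rows make up. The controller multiplies each number of a shift by 500 mm and each number of a turn by 1.5 rad. A row lasts 1/12 s, in which the tool goes at most 41.7 mm and 7.16 degrees, less where a joint would pass 70% of its speed; a pose out of reach is approached as far as the arm can. A call with a number of a shift or a turn outside -1 to 1 is refused whole. A call with a gripper value outside its range is refused whole. The fingers move at their own pace and stop on an object; "grip_force" is the grip in N (left out, the last holds). Time passes only in rows, so rows that repeat a pose let the fingers close. It gives the time, the measured TCP pose, the force and the opening at its end, in the units of the state.
- r.sense(): the state, without advancing time (a new reading comes with each control period).
- r.snapshot(name): name is "scene" or "top"; returns a dict with "img" (420x560x3 uint8, red, green, blue), "fx", "fy", "cx", "cy" (pixels), "dist_coeffs" ([k1, k2, p1, p2, k3] as OpenCV has them; the pictures are not rectified), "T" (4x4, takes a point from camera to world coordinates). Camera axes: x right, y down, z forward; pixel columns grow to the right and rows downward; lengths in m; the calibration is good to about 2 mm. A picture is of the moment at which its call begins. There is no depth.
- r.close_job(): hands the job in, once; it reports no verdict.
Trained networks look in the newest picture that a camera, given by its name, has taken for a name from the list of things; names that differ only in an ending like _2 or _b are one class to them, and where a whole thing is asked for, a point or a joint stands for the part that bears it (a point fixed in the world has none). Each returns a list of dicts, best first, with "score" (0 to 1); they miss things now and then, are a little off and sometimes report something else, mostly with a low value. They report only what shows in the picture. A call takes as long as a camera call. They do not tell look-alikes from the thing itself.
- r.find_in(camera, label): "point" ([x, y, z] in m, in world coordinates, good to about 4 mm: the middle of the surface that is visible of it).
- r.pinpoint(camera, label): "point" ([x, y, z] in m, in world coordinates, good to about 4 mm: a listed point, or the origin of a listed thing).
The state is a dict: "t": time; "qpos": joint angles; "qd": joint speeds; "tau": joint torques, N m; "ee_pos": TCP position; "orientation": TCP orientation; "wrist_force": force on the tool from outside, world axes, zero at the start; "wrist_torque": the same for the moment, N m; "grip_width": finger opening in m.
Only numpy, scipy, OpenCV 4.12 (cv2) and the standard library are available. Lean on these libraries where they do the work, as an engineer would, in place of code of your own. Each camera call takes 0.05 s, during which the arm holds its last target. There are 200 camera calls.

## Working session

There is one attempt and no reset: what is moved stays moved. The work goes in short steps, Python scripts to look and compute and a tool call to move; the robot and the scene stay as the last step left them, time stands still between calls to the robot, and variables do not carry over. Pictures are saved under pics/ and viewed, about 8 in all and at most 12, crops included, and the job is handed in when it is done.

Besides the shell and the picture viewer there is one more tool, called as name(argument=value, ...) on one line, values as JSON. move_arm: Moves the arm, as the interface text tells. Its arguments: {"type":"object","properties":{"targets":{"type":"array","items":{"type":"array","items":{"type":"array","items":{"type":"number","minimum":-1,"maximum":1}}}},"grip_force":{"type":"number"}},"required":["targets"]}

```bash
mkdir -p pics; ls; cat > h.py <<'E'
import numpy as np, cv2
from cell import r
def snap(n,f):
    s=r.snapshot(n); cv2.imwrite('pics/'+f,cv2.cvtColor(s['img'],cv2.COLOR_RGB2BGR)); return s
def proj(s,P):
    T=np.linalg.inv(s['T']);K=np.array([[s['fx'],0,s['cx']],[0,s['fy'],s['cy']],[0,0,1.]])
    return cv2.projectPoints(np.array(P,float).reshape(-1,1,3),cv2.Rodrigues(T[:3,:3])[0],T[:3,3],K,np.array(s['dist_coeffs']))[0].reshape(-1,2)
E
python3 - <<'E'
from h import *
S={n:snap(n,n+'0.png') for n in('scene','top')}
a=[cv2.imread('pics/%s0.png'%n) for n in S]
for n in S:
    print(n,S[n]['T'][:3].round(3).tolist())
    for l in ['bottle_mid','bottle','tray_floor','rack','left_grip','middle_grip','right_grip','left_hinge','right_hinge','tube_purple','tube_pink','brush_cup','towel_roll','tin','red_lid','glue_jar']:
        for d in r.pinpoint(n,l)[:3]:
            print(l,round(d['score'],2),np.round(d['point'],3),proj(S[n],d['point'])[0].round())
print(r.sense())
E
```

```text
pics
scene [[-0.512, 0.729, -0.453, 1.249], [0.859, 0.431, -0.277, 0.426], [-0.006, -0.531, -0.847, 1.408]]
bottle_mid 0.65 [ 0.477 -0.398  0.066] [192. 152.]
bottle_mid 0.65 [ 0.444 -0.504  0.071] [172. 131.]
bottle 0.88 [ 0.472 -0.398  0.001] [196. 163.]
bottle 0.57 [ 0.45  -0.501 -0.001] [175. 147.]
tray_floor 0.7 [ 0.517 -0.158  0.006] [249. 203.]
rack 0.83 [0.573 0.184 0.   ] [339. 269.]
left_grip 0.93 [0.604 0.29  0.129] [373. 275.]
left_grip 0.45 [0.571 0.184 0.001] [339. 268.]
middle_grip 0.57 [0.59  0.184 0.122] [339. 254.]
right_grip 0.62 [0.568 0.078 0.121] [309. 230.]
right_grip 0.43 [ 0.475 -0.398  0.001] [195. 164.]
right_hinge 0.29 [ 0.402  0.493 -0.001] [459. 272.]
tube_purple 0.75 [ 0.695 -0.092 -0.001] [236. 258.]
tube_pink 0.7 [ 0.714 -0.194 -0.003] [203. 248.]
brush_cup 0.66 [0.753 0.032 0.   ] [261. 294.]
brush_cup 0.62 [ 0.52  -0.159  0.007] [249. 204.]
towel_roll 0.94 [0.404 0.489 0.001] [458. 271.]
tin 0.9 [ 0.748  0.201 -0.002] [314. 321.]
red_lid 0.75 [ 0.673 -0.272  0.002] [190. 225.]
glue_jar 0.76 [ 0.358  0.274 -0.001] [398. 228.]
glue_jar 0.35 [ 0.746  0
[... 1389 characters left out ...]

glue_jar 0.29 [0.555 0.299 0.101] [195. 207.]
{'t': 1.7, 'qpos': array([ 1.14159319e+00,  2.76402840e-01, -2.64034486e-02,  1.26801887e+00,
       -1.39049509e-05,  1.46739903e+00]), 'qd': array([ 0.00195159, -0.0009491 ,  0.00056071, -0.00137583, -0.00122725,
       -0.00010729]), 'tau': array([ 4.72389765e-04, -4.45475006e+01,  2.95549804e+01,  1.11375488e-03,
       -1.91278860e-05,  9.26796048e-06]), 'ee_pos': array([0.20005179, 0.59210632, 0.2533099 ]), 'orientation': array([-3.14156254e+00,  1.08544644e-05,  2.81578682e+00]), 'wrist_force': array([-0.00084269,  0.64357133, -0.70233726]), 'wrist_torque': array([ 0.00323173, -0.0202292 ,  0.00740904]), 'grip_width': 0.08555082687418755}
```

View pics/scene0.png

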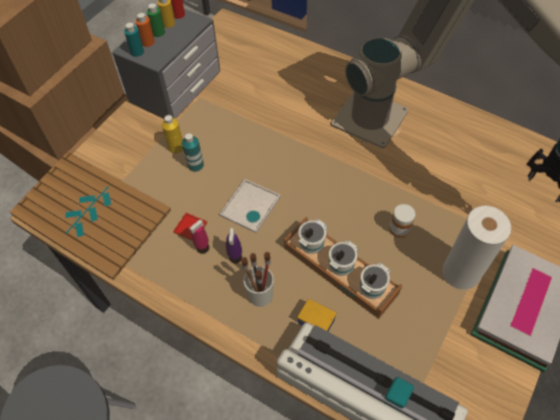

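View pics/top0.png

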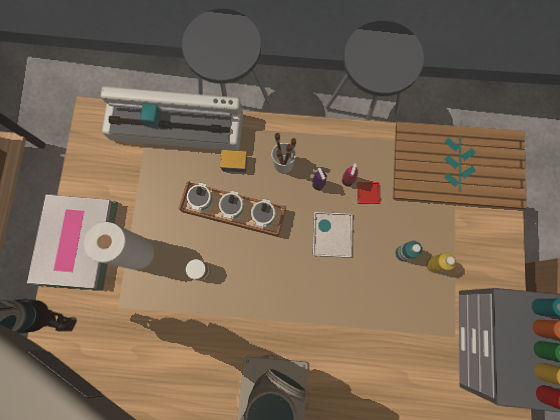

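The candidates for the bottle are the teal one at scene (192,152) / top (408,252) and the yellow one at scene (172,131) / top (440,263). The task's bottle is the teal one and yellow is the look-alike, so I'm confirming that in one crop.

```bash
cat >> h.py <<'E'
from scipy.spatial.transform import Rotation as Ro
def to(P,yaw=None):
    s=r.sense();R=Ro.from_euler('xyz',s['orientation']).as_matrix()
    d=R.T@(np.array(P)-s['ee_pos'])/.5
    t=0 if yaw is None else -((yaw-s['orientation'][2]+np.pi)%(2*np.pi)-np.pi)/1.5
    print('t',round(s['t'],2),'shift',d.round(4),'turn',round(t,4),'rows',np.linalg.norm(d)*.5/.0417)
E
python3 - <<'E'
from h import *
a=cv2.imread('pics/scene0.png')[110:240,140:290];b=cv2.imread('pics/top0.png')[180:280,310:470]
a=cv2.resize(a,(390,338),interpolation=3);b=cv2.resize(b,(400,250),interpolation=3)
c=np.zeros((338,790,3),np.uint8);c[:,:390]=a;c[:250,390:]=b
cv2.imwrite('pics/crop.png',c)
to([.476,-.399,.253],1.816)
E
```

```text
t 1.7 shift [-1.1573e+00 -1.7013e+00  7.0000e-04] turn 0.6665 rows 24.671577108144394
```

View pics/crop.png

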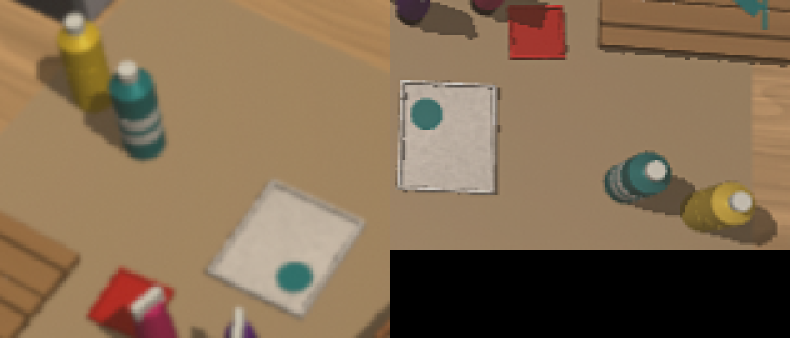

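The crop shows the teal bottle with the white cap and stripes (crop (137,110) left, (640,175) right), with the yellow one behind it. The empty white tray is at top pixel (333,235), which agrees with the networks. I'm moving over the bottle.

move_arm(targets=[[[1,-0.57,-0.84,0,0.1],[1,-0.57,-0.84,0,0.2],[1,-0.57,-0.84,0,0.3],[1,-0.57,-0.84,0,0.4],[1,-0.57,-0.84,0,0.5],[1,-0.57,-0.84,0,0.6],[1,-0.57,-0.84,0,0.667],[1,-0.57,-0.84,0,0.667],[1,-0.57,-0.84,0,0.667],[1,-0.57,-0.84,0,0.667],[1,-0.57,-0.84,0,0.667],[1,-0.57,-0.84,0,0.667]]], grip_force=40)

```text
t: 2.7
ee_pos: [0.3336, 0.1085, 0.2537]
orientation: [3.14, 0.0, 1.816]
wrist_force: [1.3, -0.2, 0.4]
grip_width: 0.0857
```

```bash
python3 -c "
from h import *
to([.476,-.399,.253],1.816)"
```

```text
t 2.7 shift [-1.0538  0.0299  0.0017] turn -0.0 rows 12.640358035493863
```

move_arm(targets=[[[1,-1,0.03,0,0],[1,-1,0.03,0,0],[1,-1,0.03,0,0],[1,-1,0.03,0,0],[1,-1,0.03,0,0],[1,-1,0.03,0,0],[1,-1,0.03,0,0],[1,-1,0.03,0,0],[1,-1,0.03,0,0],[1,-1,0.03,0,0],[1,-1,0.03,0,0],[1,-1,0.03,0,0]]])

```text
t: 3.7
ee_pos: [0.4691, -0.3732, 0.2538]
orientation: [3.14, 0.0, 1.815]
wrist_force: [0.3, 0.3, 0.5]
grip_width: 0.0854
```

```bash
python3 -c "
from h import *
to([.476,-.399,.253],1.816)
to([.476,-.399,.108],1.816)"
```

```text
t 3.7 shift [-0.0533  0.0009  0.0016] turn -0.0004 rows 0.6398155438382783
t 3.7 shift [-0.0533  0.0003  0.2916] turn -0.0004 rows 3.5543325294271204
```

move_arm(targets=[[[1,-0.053,0,0,0],[1,-0.053,0,0.05,0],[1,-0.053,0,0.1,0],[1,-0.053,0,0.15,0],[1,-0.053,0,0.2,0],[1,-0.053,0,0.25,0],[1,-0.053,0,0.29,0],[1,-0.053,0,0.29,0],[0.5,-0.053,0,0.29,0],[0,-0.053,0,0.29,0],[-0.3,-0.053,0,0.29,0],[-0.3,-0.053,0,0.29,0]]])

```text
t: 4.7
ee_pos: [0.477, -0.4003, 0.1113]
orientation: [3.138, 0.004, 1.815]
wrist_force: [0.6, -1.7, 2.4]
grip_width: 0.0526
```

move_arm(targets=[[[-0.6,0,0,0,0],[-0.6,0,0,0,0],[-0.6,0,0,-0.03,0],[-0.6,0,0,-0.06,0],[-0.6,0,0,-0.09,0],[-0.6,0,0,-0.12,0],[-0.6,0,0,-0.12,0]]])

```text
t: 5.28
ee_pos: [0.4782, -0.4016, 0.1746]
orientation: [3.135, 0.009, 1.815]
wrist_force: [0.4, -1.3, -1.3]
grip_width: 0.0529
```

```bash
python3 -c "
from h import *
print({k:v for k,v in r.sense().items() if k in('grip_width','wrist_force','ee_pos')})
for n in('scene','top'):
    s=snap(n,n+'1.png')
    for d in r.pinpoint(n,'bottle_mid')[:3]+r.pinpoint(n,'tray_floor')[:1]: print(n,d['score'],np.round(d['point'],3))
to([.520,-.158,.171])
"
```

```text
{'ee_pos': array([ 0.47824492, -0.40157227,  0.17461945]), 'wrist_force': array([ 0.37047014, -1.25089662, -1.31105879]), 'grip_width': 0.052868158359150055}
scene 0.69 [ 0.445 -0.501  0.071]
scene 0.56 [ 0.476 -0.4    0.135]
scene 0.22 [ 0.355  0.275 -0.004]
scene 0.94 [ 0.52  -0.155  0.005]
top 0.48 [0.609 0.29  0.128]
top 0.44 [ 0.474 -0.392  0.13 ]
top 0.79 [ 0.521 -0.159  0.001]
t 5.58 shift [ 0.447   0.2023 -0.003 ] turn 0 rows 5.883202381457038
```

move_arm(targets=[[[-0.6,0.05,0.022,0,0],[-0.6,0.1,0.045,0,0],[-0.6,0.15,0.068,0,0],[-0.6,0.2,0.09,0,0],[-0.6,0.25,0.113,0,0],[-0.6,0.3,0.136,0,0],[-0.6,0.35,0.158,0,0],[-0.6,0.4,0.18,0,0],[-0.6,0.43,0.195,0,0],[-0.6,0.447,0.202,0,0],[-0.6,0.447,0.202,0,0],[-0.6,0.447,0.202,0,0]]])

```text
t: 6.58
ee_pos: [0.5196, -0.1582, 0.1691]
orientation: [3.14, 0.002, 1.816]
wrist_force: [-0.0, -0.3, -2.1]
grip_width: 0.0524
```

```bash
python3 -c "
from h import *
to([.520,-.158,.1195])
to([.520,-.158,.115])
"
```

```text
t 6.58 shift [0.0003 0.0007 0.0991] turn 0 rows 1.188388160936254
t 6.58 shift [0.0003 0.0007 0.1081] turn 0 rows 1.29629826908488
```

move_arm(targets=[[[-0.6,0,0,0.03,0],[-0.6,0,0,0.06,0],[-0.6,0,0,0.085,0],[-0.6,0,0,0.095,0],[-0.6,0,0,0.1,0],[-0.6,0,0,0.1,0],[-0.6,0,0,0.1,0]]])

```text
t: 7.17
ee_pos: [0.5202, -0.1591, 0.1196]
orientation: [3.139, 0.003, 1.815]
wrist_force: [1.1, -0.0, -2.6]
grip_width: 0.0527
```

```bash
python3 -c "
from h import *
for n in('scene','top'):
    s=snap(n,n+'2.png')
    for d in r.pinpoint(n,'bottle_mid')[:3]: print(n,d['score'],np.round(d['point'],3))
print(r.sense()['ee_pos'],r.sense()['wrist_force'])
c=cv2.imread('pics/scene2.png')[110:260,170:320];cv2.imwrite('pics/crop2.png',cv2.resize(c,(600,600),interpolation=3))
"
```

```text
scene 0.82 [ 0.518 -0.156  0.079]
scene 0.72 [ 0.403  0.494 -0.003]
top 0.68 [ 0.449 -0.502  0.075]
[ 0.52033263 -0.15858892  0.11990508] [-1.05850218  0.56895396 -3.54510295]
```

View pics/crop2.png

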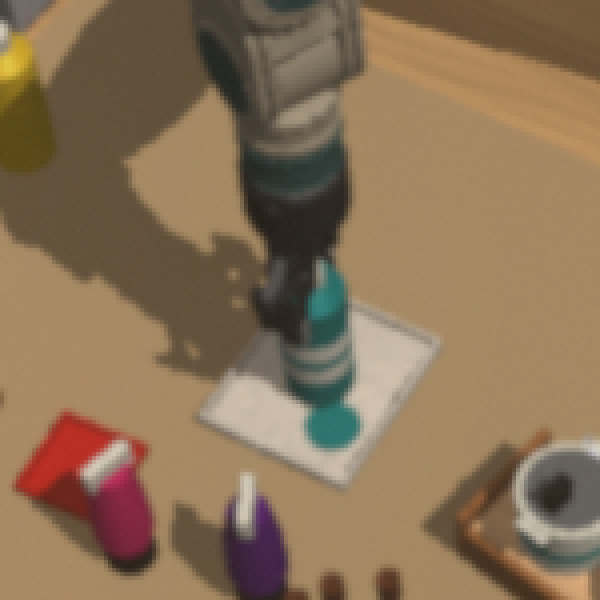

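The crop shows the bottle upright over the middle of the tray (foot at crop (320,400)). I'm lowering it until it touches.

move_arm(targets=[[[-0.6,0,0,0.004,0],[-0.6,0,0,0.008,0],[-0.6,0,0,0.011,0],[-0.6,0,0,0.011,0]]])

```text
t: 7.7
ee_pos: [0.5208, -0.1588, 0.1153]
orientation: [3.138, 0.004, 1.816]
wrist_force: [-1.4, -0.1, 3.2]
grip_width: 0.0525
```

Contact: the vertical force went from -3 to +3 N. Releasing.

move_arm(targets=[[[0.3,0,0,0,0],[0.5,0,0,0,0],[0.8,0,0,0,0],[1,0,0,0,0],[1,0,0,0,0],[1,0,0,0,0]]])

```text
t: 8.2
ee_pos: [0.5208, -0.1588, 0.1152]
orientation: [3.138, 0.004, 1.816]
wrist_force: [0.5, -0.2, 0.1]
grip_width: 0.0854
```

```bash
python3 -c "
from h import *
s=r.sense();print(s['t'],s['ee_pos'],s['grip_width'])
L=[.605,.289]
to([.605,.289,.27],2.973)
"
```

```text
8.2 [ 0.5207683  -0.15881965  0.11522251] 0.08543345096429684
t 8.2 shift [ 0.8267  0.382  -0.3116] turn -0.7713 rows 11.540566177409442
```

move_arm(targets=[[[1,0,0,-0.04,0],[1,0,0,-0.1,0],[1,0,0,-0.17,0],[1,0,0,-0.24,0],[1,0,0,-0.3,0],[0,0,0,-0.3,0],[-1,0,0,-0.3,0]]])

```text
t: 8.78
ee_pos: [0.5217, -0.159, 0.2678]
orientation: [3.134, 0.007, 1.816]
wrist_force: [-0.3, -0.6, -0.5]
grip_width: 0.0637
```

```bash
python3 -c "
from h import *
for n in('scene','top'):
    s=snap(n,n+'3.png')
    for l in('bottle_mid','left_grip','middle_grip','right_grip','left_hinge','middle_hinge','right_hinge'):
      for d in r.pinpoint(n,l)[:2]: print(n,l,round(d['score'],2),np.round(d['point'],3))
to([.605,.289,.25],2.973)
c=cv2.imread('pics/top3.png')[130:290,150:470];cv2.imwrite('pics/crop3.png',cv2.resize(c,(800,400),interpolation=3))
"
```

```text
scene bottle_mid 0.84 [ 0.446 -0.503  0.072]
scene bottle_mid 0.71 [ 0.518 -0.155  0.076]
scene middle_grip 0.8 [0.588 0.18  0.121]
scene right_grip 0.88 [0.57  0.077 0.121]
top bottle_mid 0.91 [ 0.447 -0.504  0.075]
top bottle_mid 0.5 [ 0.748  0.201 -0.001]
top left_grip 0.6 [0.604 0.287 0.128]
top middle_grip 0.87 [0.587 0.188 0.126]
top right_grip 0.56 [0.569 0.077 0.12 ]
top left_hinge 0.56 [0.552 0.299 0.095]
top middle_hinge 0.68 [0.531 0.197 0.096]
top middle_hinge 0.32 [ 0.399  0.493 -0.002]
top right_hinge 0.66 [0.515 0.089 0.092]
t 9.58 shift [0.8269 0.3817 0.0285] turn -0.7713 rows 10.925593308516191
```

View pics/crop3.png

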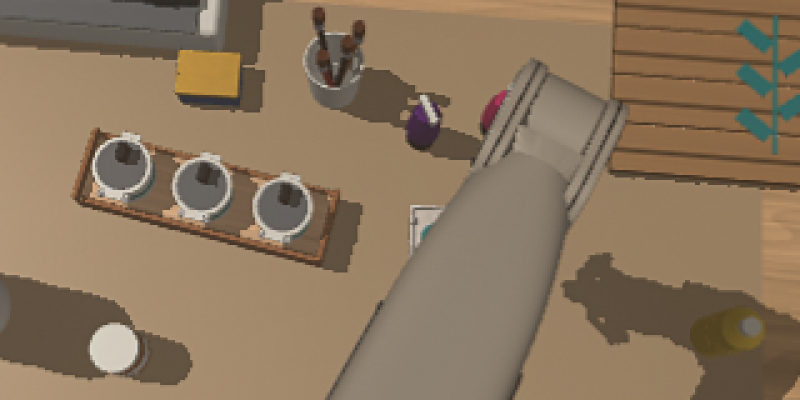

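The bottle stands on the tray: the scene network gives (0.518,-0.155,0.076), while the top view is hidden by the arm. The three grips show in the crop at (125,150), (205,172) and (287,190). Moving to the left pot.

move_arm(targets=[[[-1,0.827,0.382,0.02,-0.774],[-1,0.827,0.382,0.02,-0.774],[-1,0.827,0.382,0.02,-0.774],[-1,0.827,0.382,0.02,-0.774],[-1,0.827,0.382,0.02,-0.774],[-1,0.827,0.382,0.02,-0.774],[-1,0.827,0.382,0.02,-0.774],[-1,0.827,0.382,0.02,-0.774],[-1,0.827,0.382,0.02,-0.774],[-1,0.827,0.382,0.02,-0.774],[-1,0.827,0.382,0.02,-0.774],[-1,0.827,0.382,0.02,-0.774]]])

```text
t: 10.58
ee_pos: [0.6057, 0.2957, 0.2535]
orientation: [3.14, 0.005, 2.983]
wrist_force: [-0.1, 0.1, 0.9]
grip_width: -0.0002
```

```bash
python3 -c "
from h import *
to([.605,.290,.156],2.978)
print(r.sense()['grip_width'])
"
```

```text
t 10.58 shift [ 0.0007 -0.0118  0.195 ] turn 0.0036 rows 2.3420174577024513
-0.00020998745225953814
```

move_arm(targets=[[[-1,0,-0.01,0.06,0],[-1,0,-0.01,0.12,0],[-1,0,-0.01,0.17,0],[-1,0,-0.01,0.19,0],[-1,0,-0.01,0.19,0],[-1,0,-0.01,0.2,0],[-1,0,-0.01,0.2,0]]])

```text
t: 11.17
ee_pos: [0.6065, 0.2909, 0.1547]
orientation: [3.139, 0.007, 2.983]
wrist_force: [0.6, -0.3, 1.0]
grip_width: 0.0001
```

move_arm(targets=[[[-1,0,0,0.01,0],[-1,0,0,0.018,0],[-1,0,0,0.018,0]]])

```text
t: 11.42
ee_pos: [0.6072, 0.291, 0.1462]
orientation: [3.138, 0.009, 2.983]
wrist_force: [0.0, 0.4, -0.1]
grip_width: 0.0003
```

move_arm(targets=[[[-1,0,0,0.002,0],[-1,0,0,0.004,0],[-1,0,0,0.004,0]]])

```text
t: 11.67
ee_pos: [0.6073, 0.291, 0.1461]
orientation: [3.138, 0.01, 2.983]
wrist_force: [-4.1, -1.3, 7.5]
grip_width: 0.0003
```

move_arm(targets=[[[-1,0,0,0.002,0],[-1,0,0,0.004,0],[-1,0,0,0.004,0]]])

```text
t: 11.92
ee_pos: [0.6077, 0.2912, 0.1461]
orientation: [3.137, 0.011, 2.983]
wrist_force: [-3.9, -1.8, 9.2]
grip_width: -0.0
```

The left lid takes 9 N at z 0.146 without giving, so it is dried shut. Next is the middle one.

```bash
python3 -c "
from h import *
to([.5873,.1833,.156],2.978)
to([.570,.077,.156],2.978)
"
```

```text
t 11.92 shift [ 0.0059 -0.2194 -0.0209] turn 0.0033 rows 2.6436891611710784
t 11.92 shift [ 0.0065 -0.4348 -0.0217] turn 0.0033 rows 5.2206544639508925
```

move_arm(targets=[[[-1,0,0,-0.03,0],[-1,0,0,-0.06,0],[-1,0.006,-0.05,-0.06,0.003],[-1,0.006,-0.1,-0.06,0.003],[-1,0.006,-0.16,-0.06,0.003],[-1,0.006,-0.22,-0.06,0.003],[-1,0.006,-0.22,-0.06,0.003],[-1,0.006,-0.22,-0.04,0.003],[-1,0.006,-0.22,-0.02,0.003],[-1,0.006,-0.22,-0.02,0.003]]])

```text
t: 12.75
ee_pos: [0.5856, 0.1834, 0.1525]
orientation: [3.139, 0.007, 2.979]
wrist_force: [-1.3, -0.0, -1.3]
grip_width: 0.0
```

move_arm(targets=[[[-1,0,0,0.006,0],[-1,0,0,0.013,0],[-1,0,0,0.013,0]]])

```text
t: 13.0
ee_pos: [0.5855, 0.1842, 0.145]
orientation: [3.139, 0.006, 2.98]
wrist_force: [-0.1, 0.3, 0.3]
grip_width: -0.0003
```

move_arm(targets=[[[-1,0,0,0.002,0],[-1,0,0,0.004,0],[-1,0,0,0.004,0]]])

```text
t: 13.25
ee_pos: [0.5861, 0.1844, 0.1435]
orientation: [3.138, 0.007, 2.981]
wrist_force: [0.8, 0.2, 2.6]
grip_width: 0.0005
```

move_arm(targets=[[[-1,0,0,0.002,0],[-1,0,0,0.004,0],[-1,0,0,0.004,0]]])

```text
t: 13.5
ee_pos: [0.5869, 0.1843, 0.1421]
orientation: [3.138, 0.009, 2.98]
wrist_force: [1.0, -0.5, 2.9]
grip_width: -0.0001
```

move_arm(targets=[[[-1,0,0,0.002,0],[-1,0,0,0.004,0],[-1,0,0,0.006,0],[-1,0,0,0.006,0]]])

```text
t: 13.83
ee_pos: [0.5875, 0.1844, 0.1406]
orientation: [3.138, 0.01, 2.98]
wrist_force: [-1.4, -1.6, 10.7]
grip_width: -0.0002
```

```bash
python3 -c "
from h import *
print(r.sense()['wrist_force'])
to([.570,.077,.156],2.978)
"
```

```text
[-1.41287554 -1.56530963 10.69432848]
t 13.83 shift [-0.0003 -0.2174 -0.0316] turn 0.0015 rows 2.6346159206172253
```

The middle lid gave about 5 mm (0.146 to 0.1406) at 2.5–3 N and then stopped, so it is the loose one. I still have to tap the right one.

move_arm(targets=[[[-1,0,0,-0.03,0],[-1,0,0,-0.07,0],[-1,0,-0.05,-0.07,0],[-1,0,-0.1,-0.07,0],[-1,0,-0.16,-0.07,0],[-1,0,-0.217,-0.07,0],[-1,0,-0.217,-0.07,0],[-1,0,-0.217,-0.05,0],[-1,0,-0.217,-0.03,0],[-1,0,-0.217,-0.03,0]]])

```text
t: 14.67
ee_pos: [0.5677, 0.078, 0.1518]
orientation: [3.138, 0.005, 2.981]
wrist_force: [-0.6, -0.1, 0.0]
grip_width: -0.0001
```

move_arm(targets=[[[-1,0,0,0.006,0],[-1,0,0,0.012,0],[-1,0,0,0.012,0]]])

```text
t: 14.92
ee_pos: [0.5673, 0.0791, 0.1461]
orientation: [3.138, 0.004, 2.983]
wrist_force: [-2.7, 0.5, 5.2]
grip_width: 0.0002
```

move_arm(targets=[[[-1,0,0,0.002,0],[-1,0,0,0.005,0],[-1,0,0,0.005,0]]])

```text
t: 15.17
ee_pos: [0.5674, 0.0792, 0.146]
orientation: [3.14, 0.004, 2.984]
wrist_force: [-6.4, -3.4, 15.2]
grip_width: 0.0002
```

move_arm(targets=[[[-1,0,0,0.002,0],[-1,0,0,0.004,0],[-1,0,0,0.004,0]]])

```text
t: 15.42
ee_pos: [0.5679, 0.0798, 0.146]
orientation: [3.14, 0.005, 2.985]
wrist_force: [-4.8, -0.5, 12.4]
grip_width: -0.0001
```

The right lid is rigid (15 N at 0.146). Now I'll go back to the middle pot with the jaws half open.

```bash
python3 -c "
from h import *
to([.587,.1835,.190],2.978)
"
```

```text
t 15.42 shift [-0.0059  0.2109 -0.0876] turn 0.0045 rows 2.7390566630034945
```

move_arm(targets=[[[-1,0,0,-0.04,0],[-1,0,0,-0.09,0],[-0.2,-0.006,0.05,-0.09,0.0045],[-0.2,-0.006,0.1,-0.09,0.0045],[-0.2,-0.006,0.16,-0.09,0.0045],[-0.2,-0.006,0.211,-0.09,0.0045],[-0.2,-0.006,0.211,-0.09,0.0045],[-0.2,-0.006,0.211,-0.09,0.0045]]])

```text
t: 16.08
ee_pos: [0.5868, 0.1853, 0.1904]
orientation: [3.14, 0.005, 2.981]
wrist_force: [-0.7, -0.5, 0.3]
grip_width: 0.0344
```

```bash
python3 -c "
from h import *
print(r.sense()['grip_width'])
to([.587,.1835,.127],2.978)
"
```

```text
0.034359600062833215
t 16.08 shift [-0.0003 -0.0036  0.1269] turn 0.0021 rows 1.5219961369304913
```

move_arm(targets=[[[-0.2,0,-0.0036,0.03,0.002],[-0.2,0,-0.0036,0.06,0.002],[-0.2,0,-0.0036,0.09,0.002],[-0.2,0,-0.0036,0.115,0.002],[-0.2,0,-0.0036,0.125,0.002],[-0.2,0,-0.0036,0.125,0.002],[-0.6,0,-0.0036,0.125,0.002],[-1,0,-0.0036,0.125,0.002],[-1,0,-0.0036,0.125,0.002],[-1,0,-0.0036,0.125,0.002]]], grip_force=30)

```text
t: 16.92
ee_pos: [0.5876, 0.1843, 0.1289]
orientation: [3.138, 0.006, 2.978]
wrist_force: [0.8, 3.4, -1.0]
grip_width: 0.0111
```

```bash
python3 - <<'E'
from h import *
s=r.sense();print(s['t'],s['ee_pos'],s['wrist_force'],s['grip_width'],s['orientation'])
# arc of grasp point about hinge: start at grip-top offset (dx,dz)
c=np.array([.986,-.163]);hx=np.array([.532,.1925])
g=s['ee_pos']-[0,0,.003]
a=(g[:2]-hx)@c;b=g[2]-.096;print('a,b',a,b)
for th in np.arange(.1,1.21,.1):
    x=a*np.cos(th)-b*np.sin(th);z=a*np.sin(th)+b*np.cos(th)
    d=np.r_[(x-a)*c,z-b]; R=Ro.from_euler('xyz',s['orientation']).as_matrix()
    print(round(th,1),(R.T@d/.5).round(4))
E
```

```text
16.9167 [0.5875952  0.1843308  0.12885527] [ 0.79407591  3.38415476 -0.95274909] 0.011076432398103535 [3.13817305 0.00626166 2.97836979]
a,b 0.05614844569606791 0.029855265427492117
0.1 [ 0.0064  0.     -0.011 ]
0.2 [ 0.014   0.0001 -0.0212]
0.3 [ 0.0225  0.0001 -0.0307]
0.4 [ 0.0319  0.0002 -0.0392]
0.5 [ 0.0421  0.0002 -0.0468]
0.6 [ 0.053   0.0002 -0.0533]
0.7 [ 0.0645  0.0002 -0.0587]
0.8 [ 0.0765  0.0003 -0.0629]
0.9 [ 0.0888  0.0003 -0.0659]
1.0 [ 0.1014  0.0003 -0.0677]
1.1 [ 0.1141  0.0003 -0.0682]
1.2 [ 0.1268  0.0003 -0.0674]
```

The grip is held (11 mm between the pads). I'm following the arc to about 0.5 rad, then checking.

move_arm(targets=[[[-1,0.003,0,-0.0055,0],[-1,0.0064,0,-0.011,0],[-1,0.01,0,-0.016,0],[-1,0.014,0,-0.0212,0],[-1,0.018,0,-0.026,0],[-1,0.0225,0,-0.0307,0],[-1,0.027,0,-0.035,0],[-1,0.0319,0,-0.0392,0],[-1,0.037,0,-0.043,0],[-1,0.0421,0,-0.0468,0],[-1,0.0421,0,-0.0468,0]]])

```text
t: 17.83
ee_pos: [0.567, 0.1879, 0.1532]
orientation: [3.138, 0.008, 2.979]
wrist_force: [4.7, 2.1, -1.6]
grip_width: 0.0113
```

```bash
python3 - <<'E'
from h import *
s=r.sense();print(s['t'],s['ee_pos'],s['wrist_force'],s['grip_width'],s['orientation'])
snap('scene','scene4.png');snap('top','top4.png')
a=cv2.imread('pics/scene4.png')[190:310,270:420];b=cv2.imread('pics/top4.png')[150:260,170:300]
cv2.imwrite('pics/crop4.png',np.hstack([cv2.resize(a,(400,320),interpolation=3),cv2.resize(b,(380,320),interpolation=3)]))
c=np.array([.986,-.163]);hx=np.array([.532,.1925]);g=s['ee_pos']-[0,0,.003]
a=(g[:2]-hx)@c;b=g[2]-.096;print('a,b',a,b,'th',np.arctan2(b,a)-np.arctan2(.0299,.0561),np.hypot(a,b))
E
```

```text
17.8333 [0.56700284 0.18787741 0.1531623 ] [ 4.70581883  2.05042836 -1.56653221] 0.011256395481896664 [3.13761445 0.00794574 2.97850158]
a,b 0.03526627904794848 0.05416229922342489 th 0.5039528425427562 0.06463176537164664
```

View pics/crop4.png

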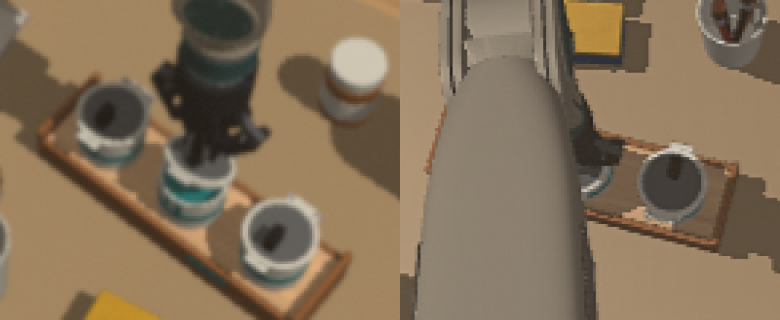

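The crop shows the middle lid tilted open, with teal paint visible under it at crop (190,190) and the grip in the jaws. Carrying on to about 1.0 rad.

move_arm(targets=[[[-1,0.0055,0,-0.0035,0],[-1,0.011,0,-0.0065,0],[-1,0.0165,0,-0.0092,0],[-1,0.0223,0,-0.0119,0],[-1,0.028,0,-0.014,0],[-1,0.0344,0,-0.0161,0],[-1,0.0405,0,-0.0177,0],[-1,0.0467,0,-0.0191,0],[-1,0.053,0,-0.02,0],[-1,0.0593,0,-0.0209,0],[-1,0.0593,0,-0.0209,0],[-1,0.0593,0,-0.0209,0]]])

```text
t: 18.93
ee_pos: [0.5384, 0.1927, 0.1642]
orientation: [3.137, 0.009, 2.979]
wrist_force: [4.4, 1.7, 4.0]
grip_width: 0.0116
```

```bash
python3 - <<'E'
from h import *
s=r.sense();print(s['t'],s['ee_pos'],s['wrist_force'],s['grip_width'],s['orientation'])
snap('scene','scene5.png')
for n in ('scene','top'):
    r.snapshot(n)
    for d in r.pinpoint(n,'bottle_mid')[:3]+r.pinpoint(n,'bottle')[:3]: print(n,round(d['score'],2),np.round(d['point'],3))
a=cv2.imread('pics/scene5.png')[130:310,180:420]
cv2.imwrite('pics/crop5.png',cv2.resize(a,(800,600),interpolation=3))
c=np.array([.986,-.163]);hx=np.array([.532,.1925]);g=s['ee_pos']-[0,0,.003]
a=(g[:2]-hx)@c;b=g[2]-.096;print('a,b',a,b,'th',np.arctan2(b,a)-np.arctan2(.0299,.0561),np.hypot(a,b))
E
```

```text
18.9333 [0.53841626 0.19269755 0.16421143] [4.42900976 1.74874569 3.99142812] 0.011596267793360858 [3.13720772 0.00944814 2.97862221]
scene 0.88 [ 0.521 -0.158  0.075]
scene 0.75 [ 0.446 -0.502  0.074]
scene 0.96 [ 0.449 -0.5   -0.004]
scene 0.63 [ 0.52  -0.157  0.006]
top 0.79 [ 0.449 -0.503  0.071]
top 0.66 [ 0.516 -0.154  0.079]
top 0.81 [ 0.523 -0.159  0.005]
top 0.66 [ 0.447 -0.501  0.003]
top 0.36 [0.754 0.03  0.001]
a,b 0.006294231612497098 0.06521143360168749 th 0.9848942991250543 0.06551449018331024
```

View pics/crop5.png

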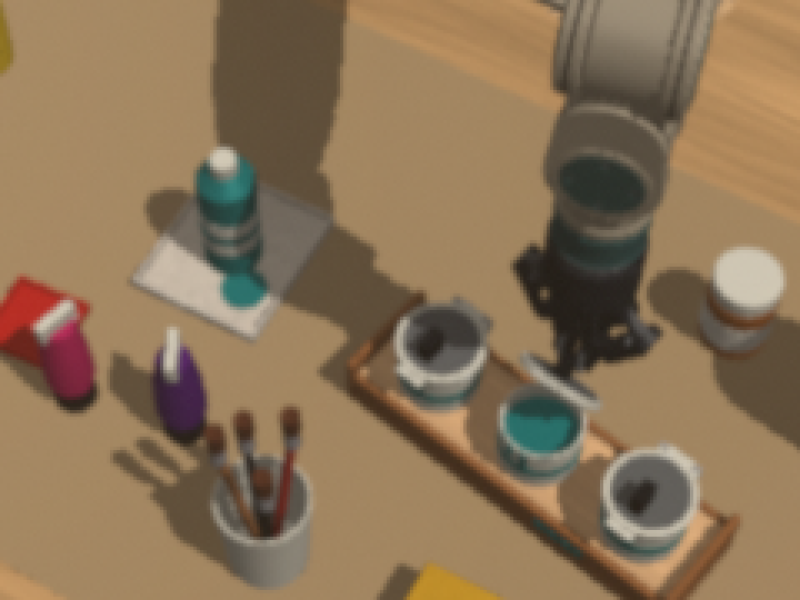

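The crop shows the lid steeply open (crop (560,380)) and held, with the bottle upright on the tray (230,210) and nothing else moved. I'll hold briefly to settle, then hand in.

move_arm(targets=[[[-1,0,0,0,0],[-1,0,0,0,0],[-1,0,0,0,0],[-1,0,0,0,0],[-1,0,0,0,0],[-1,0,0,0,0]]])

```text
t: 19.78
ee_pos: [0.5386, 0.1927, 0.1642]
orientation: [3.137, 0.009, 2.978]
wrist_force: [2.4, 1.0, 3.8]
grip_width: 0.0114
```

```bash
python3 -c "
from h import *
s=r.sense();print(s['ee_pos'],s['wrist_force'],s['grip_width'],abs(s['qd']).max())
print(r.close_job())"
```

```text
[0.53863082 0.19267407 0.16415599] [2.35091612 0.98034728 3.819465  ] 0.011435979007142334 0.0016526560174194133
the job is handed in; nothing more can be done
None
```

The job is done and handed in at about 20 s of the 61 s allowed; the interface gave no verdict. The teal bottle stands on the drip tray, the loose lid turned out to be the middle one, and the gripper is holding it open.

- **Bottle:** I set it down until it touched the tray (vertical force went from -3 to +3 N) before letting go. Both cameras' last readings put it within about 5 mm of the tray centre, and it looks upright in the last picture.
- **Lid taps, left to right:** the left lid was rigid at about 9 N. The middle one gave about 5 mm at about 3 N and then stopped. The right one was rigid at about 15 N.
- **Lid held open:** I worked out an angle of about 0.98 rad (56 degrees) from the arm's pose. It is not read from the joint, but the last picture agrees with it. The jaws were holding 11.4 mm and the arm was still.
- **Failed or disagreeing checks:** none of note. The networks sometimes put a bottle or grip label on the wrong object, such as the yellow bottle or the brush cup. The top view could not see the bottle right after release because the arm hid it. In the last picture no bystander looks moved; I did not measure their positions again.

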